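Zero a hand coffee mill, set it to seven clicks and close it up

ROBOT

A 6-joint arm with a two-finger parallel gripper is mounted at the origin on the work surface. World frame = base frame: x ahead of the robot, y to its left, z up, the work surface at z = 0. Lengths are in m, angles in degrees, forces in N, time in s.
With the tool pointing down it reaches from about 0.25 to 0.725 m from the base axis. Payload 9.7 kg.
Tool frame: the origin (TCP) lies at the very end of the fingers, on their centre line; the grasp point (between the pads) lies 19 mm behind it (bot.pinch_z is the distance from the TCP to the grasp point, in m); x points along the fingers, z is the direction in which the jaws open and shut, and the axes are right-handed (so a half turn about x gives the same grasp; the last joint's range is limited). The gripper opens to 85 mm and grips with 20 to 120 N. Pads are 22 mm wide; open, the fingers measure 114 mm over their backs; the gripper's body (76 mm by 85 mm) begins 54 mm behind the grasp point. The pads swing forward as they close: fully open they stand 13 mm farther back than shut.
Start: joints at [-72.651, 4.979, 10.078, 95.1, 0, 90], TCP at [0.164, -0.525, 0.231] pointing down, gripper open.
Joint ranges: [-179.16, 179.16], [-48.56, 103.87], [-65.8, 70.77], [-126.05, 130.52], [-82.76, 87.17], [-180, 180]. Speed limits (degrees/s): [127.2, 127.2, 147.25, 180, 180, 180].

INTERFACE

Orientations are given as [roll, pitch, yaw] about the fixed x, y, z axes, in that order (R = Rz(yaw) Ry(pitch) Rx(roll)).
In Python, from workcell import bot gives the robot as it stands.
- The arm moves only by the tool play_rows, never from a script. Its argument "rows" is a list of rows, each a list of 3 entries, a list of its own where there are three numbers: the shift along the tool's x, y, z in cm, then the turn about the tool's x in degrees, then the finger opening in cm, from 0 to 8.54. A call has 1 to 12 rows; each row is the pose to reach, as a shift and turn from the pose commanded when the call began, along the tool's axes at that moment; what a row does not reach only later rows make up. A row lasts 1/12 s, in which the tool goes at most 41.7 mm and 7.16 degrees, less where a joint would pass 70% of its speed; a pose out of reach is approached as far as the arm can. A call with a gripper value outside its range is refused whole. The fingers move at their own pace and stop on an object; "squeeze" is the grip in N (left out, the last holds). Time passes only in rows, so rows that repeat a pose let the fingers close. It gives the time, the measured TCP pose, the force and the opening at its end, in the units of the state.
- bot.get_obs(): the state, without advancing time (a new reading comes with each control period).
- bot.camera(name): name is "scene" or "side" or "wrist"; returns (picture, depth): 480x640x3 uint8, blue, green, red; 480x640 float32, m along the optical axis (not along the pixel's ray), 0 where there is no reading.
- bot.camera_model(name): a dict with "fx", "fy", "cx", "cy" (pixels), "k1" (the pictures are not rectified: a ray, as slopes to the right and down, at radius r is drawn at 1 + k1 r^2 times it, then the intrinsics apply), "origin" and "attitude" of the camera in the world; the wrist camera has in their place "mount" (4x4, takes a point from camera to tool coordinates, whose origin is the TCP and whose axes are the tool frame's). Camera axes: x right, y down, z forward; pixel columns grow to the right and rows downward; lengths in m; the calibration is good to about 2 mm. A picture is of the moment at which its call begins: read the wrist's pose just before it. camera_model takes no time and is no camera call.
- bot.job_done(): hands the job in, once; it reports no verdict.
The state is a dict: "time": time; "q": joint angles; "qd": joint speeds; "joint_efforts": joint torques, N m; "ee_pos": TCP position; "tcp_rot": TCP orientation; "wrist_force": force on the tool from outside, world axes, zero at the start; "torque": the same for the moment, N m; "opening": finger opening in m.
Only numpy, scipy, OpenCV 4.12 (cv2) and the standard library are available. Lean on these libraries where they do the work, as an engineer would, in place of code of your own. Each camera call takes 0.05 s, during which the arm holds its last target.

TASK

The shop's demonstration coffee mill stands upside down in its wooden block with the grounds cup off. Turn its brass dial clockwise until you feel the burrs just touch, without forcing it any tighter, then turn it back exactly seven clicks and let go. Then push the cup gently over the dial until its rim sits fully home on the mill, let go of it, and leave the crank handle, mug and jar where they are.

Things in the scene. Friction and masses are not known exactly. Their poses are not given: they have to be found in the camera images.
- dial_grip (a point): Centre of the dial, half-way up it, on the mill's upright axis (does not turn). The dial is a round ribbed brass knob, 36 mm across, 22 mm tall, the top of the mill: grip it across its sides, fingertips at most 13 mm below this point (spigot there). Clockwise from above closes the burrs. 20 clicks a turn, 18 degrees each; let go, it keeps its notch. A click takes about 0.1 N m.
- cup_seat (a point): Centre of the flat shoulder at the top of the mill's tube, on its axis, 135 mm above the table, 27 mm below dial_grip; the cup's rim sits on it. Above it stand a steel spigot, 46.4 mm across, 12 mm tall, chamfered to 42 mm, then the dial, up to 38 mm above the shoulder.
- mill: The fixed hand mill, upside down: dark metal tube, 58 mm across with a black grip sleeve, upright in a dark wooden block 110 x 110 x 45 mm on the table. Origin at the centre of the block's underside, on the mill's axis, below dial and shoulder; z up.
- cup_mid (a point): Centre (half-way up) of the grounds cup: loose, round, dark metal with a brass band, 58 mm across, 50 mm tall, about 70 g, standing mouth down on the table. Inside 49.5 mm across and 45 mm deep, so it slips over spigot and dial with about 1.5 mm to spare all round. z points up, to its closed end.
- cup_rim (a point): Centre of the cup's open rim, 25 mm below cup_mid; z points to the closed end. With the cup home it lies at cup_seat.
- burr_gap (a joint): Gap between the burrs in m: 0 when they touch (click 0, one of the notches), 0.000025 more per click anticlockwise (7 clicks = 0.000175; 16 clicks at most). At the start the dial is some 3 to 8 clicks open, unknown, and no mark shows it. Far finer than the reading's noise: count clicks by feel instead.
- burr_press (a joint): Squeeze of the touching burrs in m, 0 if merely touching. On touching, the dial meets a springy stop of 3 N m per radian: the moment climbs well past that of a click. It turns on by 0.33 rad per N m and the squeeze grows 0.0000265 per N m; half a click too tight (0.0000125, 0.47 N m) harms the burrs. Far finer than the reading's noise: feel the moment.
- crank: The mill's crank handle, taken off and lying on the table: steel arm 150 x 14 x 5 mm with a wooden knob 40 mm high at its +x end; origin at the underside's centre. To be left alone.
- mug: Blue ceramic mug, 82 mm across, 95 mm tall, handle to its +y; origin at the centre of its underside. To be left alone.
- jar: Amber glass jar with a wooden lid, 84 mm across, 130 mm tall; origin at the centre of its underside. To be left alone.
Not all that is in view belongs to the job. Leave any green or purple look-alike of the mill alone.

How it is judged:
By the outcome, as a careful person would: the job done as asked, in the order asked, and still so for the second after the job is handed in, with the robot touching nothing.
It also fails if it takes over 72 s, if anything falls off the work surface, if the arm or the gripper's body presses on something with over 40 N, if the wrist force passes 120 N, or if a joint passes its speed limit or range.

## Working session

There is one attempt and no reset: what is moved stays moved. The work goes in short steps, Python scripts to look and compute and a tool call to move; the robot and the scene stay as the last step left them, time stands still between calls to the robot, and variables do not carry over. Pictures are saved under pics/ and viewed, and the job is handed in when it is done.

Besides the shell and the picture viewer there is one more tool, called after "Request:" as a command line: name --argument value ..., lists and objects as JSON in quotes. play_rows: Moves the arm, as the interface text tells. Its arguments: {"type":"object","properties":{"rows":{"type":"array"},"squeeze":{"type":"number"}},"required":["rows"]}

```bash
ls; mkdir -p pics
cat > h.py <<'E'
import numpy as np, cv2
from workcell import bot
from scipy.spatial.transform import Rotation as R
def rot(a):
    a=np.asarray(a,float)
    return a if a.shape==(3,3) else R.from_euler('xyz',a,degrees=True).as_matrix()
E
python3 - <<'E'
from h import *
o=bot.get_obs(); print(o)
for n in ["scene","side","wrist"]:
    print(bot.camera_model(n))
for n in ["scene","side","wrist"]:
    p,d=bot.camera(n); cv2.imwrite(f"pics/{n}0.png",p); np.save(f"{n}0.npy",d)
print(bot.pinch_z)
E
```

```text
pics
{'time': 0.0, 'q': array([-7.26508187e+01,  5.00960857e+00,  1.00341071e+01,  9.50983232e+01,
        2.00457766e-03,  8.99985772e+01]), 'qd': array([-0.09162745,  0.03759285, -0.04647179, -0.02298865, -0.04508125,
        0.01974693]), 'joint_efforts': array([ 4.10454841e-04, -5.20387352e+01,  4.64803720e+01,  1.61914795e-02,
        8.82533777e-05, -4.31924150e-06]), 'ee_pos': array([ 0.16394956, -0.52476097,  0.23059426]), 'tcp_rot': array([178.44319435,  89.92614816, 105.79379715]), 'wrist_force': array([-0.33436621, -0.20130072, -0.28031608]), 'torque': array([-0.005594  ,  0.00770487, -0.00736088]), 'opening': 0.08555042509010982}
{'fx': 558.9425698163907, 'fy': 558.9425698163907, 'cx': 323.15553946407124, 'cy': 238.30807307738283, 'k1': -0.03977039704454076, 'origin': array([ 1.38284371, -0.29567799,  1.28858714]), 'attitude': array([-145.44388801,   -0.45251515,   70.09672028])}
{'fx': 491.58695962274726, 'fy': 491.58695962274726, 'cx': 310.16833084804836, 'cy': 233.73834212227712, 'k1': -0.09013065424113961, 'origin': array([ 0.377247  , -0.92979529,  0.72360886]), 'attitude': array([-122.99296595,   -1.1288893 ,  -13.80473206])}
{'fx': 397.448661980835, 'fy': 397.448661980835, 'cx': 313.8962908964453, 'cy': 245.98138611744605, 'k1': -0.06861116313049273, 'mount': array([[-5.51783149e-04, -2.73828339e-01,  9.61778424e-01,
        -1.43658753e-01],
       [ 6.55656432e-04, -9.61778462e-01, -2.73827974e-01,
         6.94760267e-02],
       [ 9.99999633e-01,  4.79502547e-04,  7.10230460e-04,
        -6.92398229e-04],
       [ 0.00000000e+00,  0.00000000e+00,  0.00000000e+00,
         1.00000000e+00]])}
0.0187
```

View pics/scene0.png

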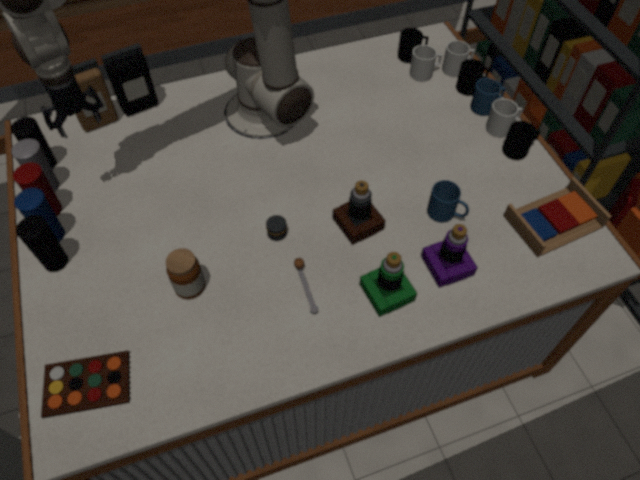

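View pics/side0.png

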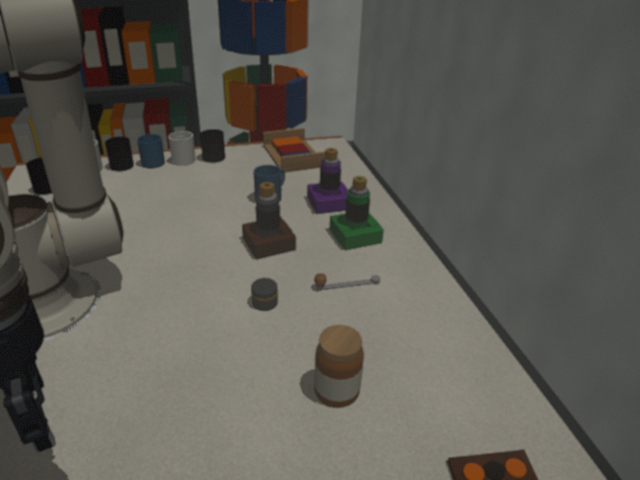

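View pics/wrist0.png

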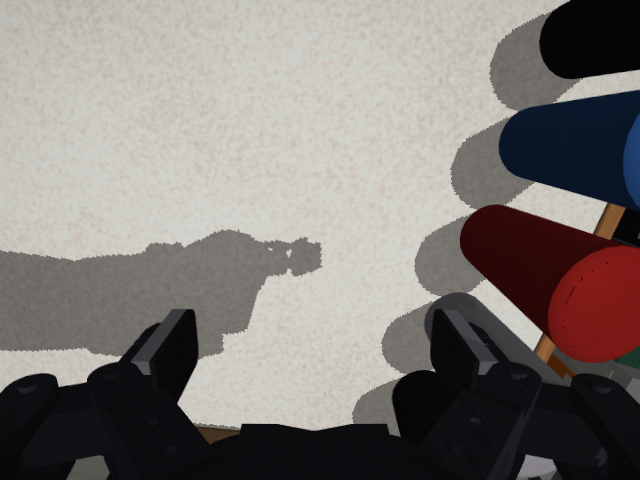

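```bash
cat >> h.py <<'E'
def K(m): return np.array([[m['fx'],0,m['cx']],[0,m['fy'],m['cy']],[0,0,1]])
def slopes(m,uv):
    return cv2.undistortPoints(np.array(uv,float).reshape(-1,1,2),K(m),np.array([m['k1'],0,0,0,0.])).reshape(-1,2)
def campose(name,obs=None):
    m=bot.camera_model(name)
    if name!='wrist': return m,rot(m['attitude']),np.array(m['origin'])
    obs=obs or bot.get_obs(); M=m['mount']; Rt=rot(obs['tcp_rot'])
    return m,Rt@M[:3,:3],Rt@M[:3,3]+obs['ee_pos']
def onplane(cp,uv,z):
    m,Rc,o=cp
    s=slopes(m,uv); d=np.c_[s,np.ones(len(s))]@Rc.T
    return o+d*((z-o[2])/d[:,2])[:,None]
def tri(cps,uvs):
    A=np.zeros((3,3));b=np.zeros(3);L=[]
    for cp,uv in zip(cps,uvs):
        m,Rc,o=cp; d=Rc@np.r_[slopes(m,[uv])[0],1]; d/=np.linalg.norm(d)
        P=np.eye(3)-np.outer(d,d);A+=P;b+=P@o;L.append((P,o))
    x=np.linalg.solve(A,b); return x,[np.linalg.norm(P@(x-o)) for P,o in L]
def proj(cp,X):
    m,Rc,o=cp; 
    r,_=cv2.projectPoints(np.array(X,float).reshape(-1,1,3),cv2.Rodrigues(Rc.T)[0],-Rc.T@o,K(m),np.array([m['k1'],0,0,0,0.]))
    return r.reshape(-1,2)
E
python3 - <<'E'
from h import *
a=cv2.imread('pics/scene0.png');b=cv2.imread('pics/side0.png')
c1=cv2.resize(a[170:250,260:390],None,fx=5,fy=5,interpolation=cv2.INTER_NEAREST)  # 650x400
c2=cv2.resize(b[175:315,235:315],None,fx=4,fy=4,interpolation=cv2.INTER_NEAREST)  # 320x560
cv2.imwrite('pics/c1.png',cv2.convertScaleAbs(c1,alpha=1.8));cv2.imwrite('pics/c2.png',cv2.convertScaleAbs(c2,alpha=1.8))
E
```

```text
(no output)
```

View pics/c1.png

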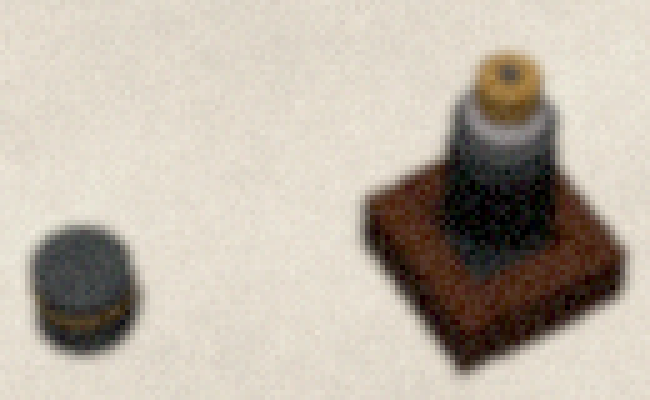

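View pics/c2.png

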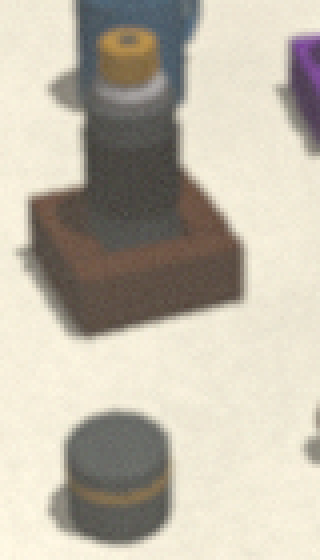

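Mill candidates in the scene view: brown block (361,200), green block (390,275) and purple block (455,243). I choose the brown one, since its brass dial shows in both crops (scene ≈ (362,185), side ≈ (266,185)). The dark banded cup stands at scene (277,228) / side (264,293). The dark mugs at (410,45) and similar have no band, so they aren't the cup.

Run:
```python
from h import *
S=campose('scene');D=campose('side')
for n,u,v,z in [('dialtop',(361.8,184.8),(266.5,184.75),.173),('cuptop',(276.6,221.4),(264.5,284.3),.05)]:
    print(n,tri([S,D],[u,v]),onplane(S,[u],z),onplane(D,[v],z))
# others roughly (base)
print('mug',onplane(S,[(445,200)],.05),'jar',onplane(S,[(185,272)],.065),'crank',onplane(S,[(299,265),(314,311)],.01), 'green',onplane(S,[(390,275)],.08))
m=bot.camera_model('wrist'); print(rot(bot.get_obs()['tcp_rot']).round(3))
```

```text
dialtop (array([0.53852859, 0.1261087 , 0.17287813]), [np.float64(0.00025273681378739347), np.float64(0.0002527368137875266)]) [[0.53833796 0.12623321 0.173     ]] [[0.53860524 0.12545474 0.173     ]]
cuptop (array([ 0.49131572, -0.09890931,  0.05120046]), [np.float64(0.00220520624525957), np.float64(0.0022052062452597334)]) [[ 0.4881585  -0.09734278  0.05      ]] [[ 0.49272902 -0.10010292  0.05      ]]
mug [[0.57589403 0.37446516 0.05      ]] jar [[ 0.57366305 -0.36751817  0.065     ]] crank [[ 0.6184148  -0.07724016  0.01      ]
 [ 0.76210485 -0.08502931  0.01      ]] green [[0.76523418 0.11699403 0.08      ]]
[[-0.     0.954  0.298]
 [ 0.001  0.298 -0.954]
 [-1.    -0.    -0.001]]
```

Request:
play_rows --rows '[[[-1,2,-2],0,8.5],[[-2,5,-4.5],0,8.5],[[-2,7.5,-7],0,8.5],[[-2,10,-9.5],0,8.5],[[-2,12.5,-12],0,8.5],[[-2,15,-14],0,8.5],[[-2,17.5,-16.5],0,8.5],[[-2,20,-18.5],0,8.5],[[-2,22.5,-21],0,8.5],[[-2,25,-23],0,8.5],[[-2,27,-25],0,8.5],[[-2,28,-26],0,8.5]]'

```text
time: 1.15
ee_pos: [0.3546, -0.1909, 0.2512]
tcp_rot: [140.6, 90.0, 68.1]
wrist_force: [0.2, -0.5, -0.2]
opening: 0.0849
```

Run:
```python
from h import *
o=bot.get_obs(); print(o['time'],o['q'],o['ee_pos'],o['tcp_rot'])
```

```text
1.15 [-2.83197687e+01 -1.44316261e+01 -5.78604190e+00  9.86490596e+01
  3.10801674e-02  1.34219545e+02] [ 0.35462238 -0.19092672  0.25122092] [140.59993843  89.96872612  68.0606237 ]
```

Request:
play_rows --rows '[[[0,2,-2],-7,8.5],[[0,4.5,-4],-14,8.5],[[0,7,-6.5],-21,8.5],[[0,9.5,-9],-28,8.5],[[0,12,-11],-35,8.5],[[0,14.5,-13],-42,8.5],[[0,17,-15.5],-49,8.5],[[0,19.5,-18],-56,8.5],[[0,22,-20],-63,8.5],[[0,24.5,-22.5],-70,8.5],[[0,26,-24],-77,8.5],[[0,27,-24.8],-84,8.5]]'

```text
time: 2.15
ee_pos: [0.5381, 0.1264, 0.2503]
tcp_rot: [165.7, 89.9, 177.5]
wrist_force: [1.0, 0.2, 0.4]
opening: 0.0852
```

Request:
play_rows --rows '[[[0,0,0],-7,6],[[0,0,0],-14,6],[[0,0,0],-21,6],[[0,0,0],-28,6],[[0,0,0],-35,6],[[0,0,0],-42,6],[[0,0,0],-49,6],[[0,0,0],-56,6],[[0,0,0],-63,6],[[0,0,0],-70,6],[[0,0,0],-77,6],[[0,0,0],-84,6]]'

```text
time: 3.15
ee_pos: [0.5374, 0.1239, 0.2509]
tcp_rot: [97.1, 90.0, -167.2]
wrist_force: [0.3, -0.9, -0.1]
opening: 0.0604
```

Request:
play_rows --rows '[[[0,0,0],-7,6],[[0,0,0],-14,6],[[0,0,0],-21,6],[[0,0,0],-28,6],[[0,0,0],-35,6],[[0,0,0],-42,6],[[0,0,0],-49,6],[[0,0,0],-56,6],[[0,0,0],-63,6],[[0,0,0],-70,6],[[0,0,0],-77,6],[[0,0,0],-77,6]]'

```text
time: 4.15
ee_pos: [0.5374, 0.1239, 0.251]
tcp_rot: [17.3, 90.0, -170.1]
wrist_force: [0.1, 0.4, -0.3]
opening: 0.0598
```

Run:
```python
from h import *
o=bot.get_obs(); print(o)
p,d=bot.camera('wrist'); cv2.imwrite('pics/w1.png',p); np.save('w1.npy',d); np.save('w1o.npy',o,allow_pickle=True)
cp=campose('wrist',o); print(proj(cp,[[.5385,.1261,.173]])); print(rot(o['tcp_rot']).round(3))
```

```text
{'time': 4.15, 'q': array([ 1.29805978e+01,  5.71687702e+00,  1.30806474e+01,  9.73944521e+01,
        1.63473290e-03, -6.96886596e+01]), 'qd': array([-4.06217080e-02,  4.58914154e-02,  1.07940892e-01, -6.70648251e-03,
        7.48692651e-03,  1.34142322e+01]), 'joint_efforts': array([ 2.54214654e-03, -5.25569451e+01,  4.61970127e+01,  8.25381547e-03,
       -1.97343943e-04, -2.28578098e+00]), 'ee_pos': array([0.53741668, 0.12388909, 0.25100668]), 'tcp_rot': array([  17.26147886,   89.96927482, -170.06926421]), 'wrist_force': array([ 0.12211202,  0.41548471, -0.32449115]), 'torque': array([ 0.03978836,  0.00742477, -0.03493739]), 'opening': 0.05982539414204472}
[[312.11220197 259.32418026]]
[[-0.001 -0.128 -0.992]
 [-0.    -0.992  0.128]
 [-1.     0.     0.001]]
```

View pics/w1.png

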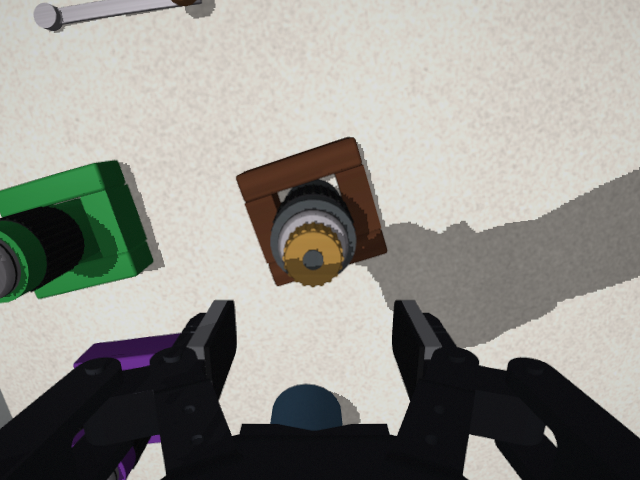

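The wrist view shows the brown mill with its brass dial, hub at (313,259). The two fixed cameras predicted (312,259), so they agree. Next I refine the hub and work out the shift.

Run:
```python
from h import *
o=bot.get_obs(); print(o['q'],o['ee_pos'],o['tcp_rot'],o['wrist_force'],o['torque'])
p,d=bot.camera('wrist'); cv2.imwrite('pics/w2.png',p)
cp=campose('wrist',o)
h=cv2.cvtColor(p,cv2.COLOR_BGR2HSV)
m=cv2.inRange(h,(12,90,40),(30,255,255)); m[:200]=0;m[300:]=0;m[:,:260]=0;m[:,370:]=0
ys,xs=np.nonzero(m);print('brass',len(xs),xs.min(),xs.max(),ys.min(),ys.max())
roi=p[250:270,300:326]; hs=h[250:270,300:326]
mk=((hs[...,1]<90)&(roi.max(2)<140)).astype(np.uint8)
yy,xx=np.nonzero(mk);c=(xx.mean()+300,yy.mean()+250);print('hub',c,len(xx))
X=onplane(cp,[c],.173)[0];print(X)
v=np.array([[.5386,.1258],X[:2]]);t=v.mean(0);print('target',t)
Rt=rot(o['tcp_rot']);
for z in (.15,.2): print('shift cm',Rt.T@(np.r_[t,z]-o['ee_pos'])*100)
```

```text
[ 1.29831524e+01  5.71767013e+00  1.30854160e+01  9.73957208e+01
  8.10356516e-04 -6.92495108e+01] [0.53743056 0.12391332 0.25104147] [  19.09125278   89.97201333 -168.67608423] [ 0.13061469  0.14257368 -0.14256193] [-0.0222259  -0.04749961  0.03296821]
brass 2663 282 368 204 286
hub (np.float64(312.69375), np.float64(259.509375)) 320
[0.5382132  0.12628468 0.173     ]
target [0.5384066  0.12604234]
shift cm [10.10407888 -0.22575463 -0.07259875]
shift cm [ 5.10407948 -0.22495581 -0.07029078]
```

Request:
play_rows --rows '[[[0.5,-0.2,0],0,6],[[2,-0.22,-0.07],0,6],[[3.5,-0.22,-0.07],0,6],[[5,-0.22,-0.07],0,6],[[6.5,-0.22,-0.07],0,6],[[8,-0.22,-0.07],0,6],[[9,-0.22,-0.07],0,6],[[9.6,-0.22,-0.07],0,6],[[10,-0.22,-0.07],0,6],[[10.1,-0.22,-0.07],0,6],[[10.1,-0.22,-0.07],0,6]]'

```text
time: 5.17
ee_pos: [0.5387, 0.1261, 0.1506]
tcp_rot: [-158.0, 90.0, 14.3]
wrist_force: [0.8, -1.4, 0.5]
opening: 0.0604
```

```bash
cat >> h.py <<'E'
def feel(n=5,name='side'):
    F=[];T=[];o0=None
    for i in range(n):
        p,d=bot.camera(name); o=bot.get_obs(); F.append(o['wrist_force']);T.append(o['torque'])
    F=np.array(F);T=np.array(T)
    print('t %.2f'%o['time'],'q6 %.2f'%o['q'][5],'pos',o['ee_pos'].round(4),'open %.4f'%o['opening'],'F',F.mean(0).round(2),'T',T.mean(0).round(3),'sd',T[:,2].std().round(3))
    return p
E
python3 - <<'E'
from h import *
feel(5); o=bot.get_obs(); Rt=rot(o['tcp_rot']); print(Rt.T@(np.array([.5384,.12604,.150])-o['ee_pos'])*100)
p,d=bot.camera('wrist'); cv2.imwrite('pics/w3.png',p)
E
```

```text
t 5.42 q6 -69.17 pos [0.5388 0.1261 0.1509] open 0.0596 F [-0.06 -0.19  0.25] T [-0.001  0.005 -0.009] sd 0.025
[0.08589935 0.00885856 0.0346874 ]
```

View pics/w3.png

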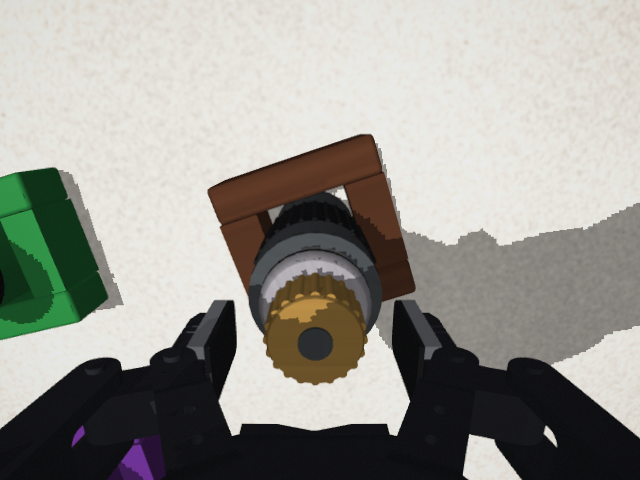

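The dial's hub is at (315,343), centred between the pads (inner edges at 235 and 393). Closing gently.

Request:
play_rows --rows '[[[0.1,0,0],0,5],[[0.1,0,0],0,4],[[0.1,0,0],0,3.4],[[0.1,0,0],0,3],[[0.1,0,0],0,3],[[0.1,0,0],0,3],[[0.1,0,0],0,3]]' --squeeze 50

```text
time: 6.05
ee_pos: [0.5384, 0.126, 0.1495]
tcp_rot: [-132.5, 90.0, 39.9]
wrist_force: [-3.2, 0.1, 4.5]
opening: 0.0344
```

Run:
```python
from h import *
feel(5)
p,d=bot.camera('wrist'); cv2.imwrite('pics/w4.png',p)
```

```text
t 6.30 q6 -69.18 pos [0.5384 0.126  0.1495] open 0.0344 F [-2.83 -0.2   4.79] T [-0.059  0.561  0.005] sd 0.026
```

View pics/w4.png

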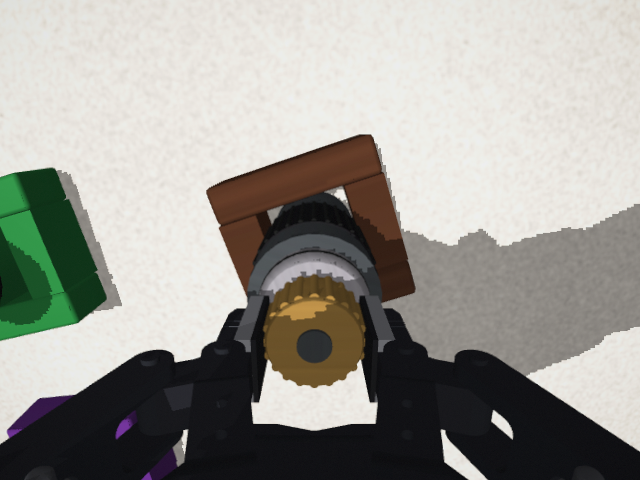

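Request:
play_rows --rows '[[[0,0,0],2,3],[[0,0,0],4,3],[[0,0,0],4,3]]'

```text
time: 6.6
ee_pos: [0.5385, 0.126, 0.1495]
tcp_rot: [-164.1, 90.0, 4.1]
wrist_force: [-2.3, -1.3, 5.1]
opening: 0.0345
```

```bash
python3 -c "
from h import *
feel(4)"
```

```text
t 6.80 q6 -65.18 pos [0.5385 0.126  0.1495] open 0.0344 F [-2.92 -0.25  4.6 ] T [-0.058  0.59   0.087] sd 0.019
```

Request:
play_rows --rows '[[[0,0,0],2,3],[[0,0,0],4,3],[[0,0,0],4,3]]'

```text
time: 7.05
ee_pos: [0.5385, 0.126, 0.1495]
tcp_rot: [-161.9, 90.0, 2.3]
wrist_force: [-2.3, 0.2, 5.0]
opening: 0.0341
```

```bash
python3 -c "
from h import *
feel(4)"
```

```text
t 7.25 q6 -61.21 pos [0.5386 0.126  0.1495] open 0.0345 F [-2.39 -0.2   5.37] T [-0.086  0.541  0.034] sd 0.032
```

Request:
play_rows --rows '[[[0,0,0],2,3],[[0,0,0],5,3],[[0,0,0],5,3]]'

```text
time: 7.5
ee_pos: [0.5386, 0.126, 0.1495]
tcp_rot: [-153.0, 90.0, 6.2]
wrist_force: [-1.5, -0.5, 5.1]
opening: 0.0345
```

```bash
python3 -c "
from h import *
feel(4)"
```

```text
t 7.70 q6 -56.25 pos [0.5386 0.126  0.1495] open 0.0348 F [-1.53  0.01  5.16] T [-0.095  0.477 -0.064] sd 0.011
```

Request:
play_rows --rows '[[[0,0,0],2,3],[[0,0,0],5,3],[[0,0,0],5,3]]'

```text
time: 7.95
ee_pos: [0.5387, 0.1259, 0.1495]
tcp_rot: [-160.0, 90.0, -5.7]
wrist_force: [-2.7, -0.8, 5.2]
opening: 0.0347
```

```bash
python3 -c "
from h import *
feel(4)"
```

```text
t 8.15 q6 -51.30 pos [0.5387 0.126  0.1495] open 0.0344 F [-1.66 -0.94  4.98] T [-0.154  0.4   -0.011] sd 0.027
```

Request:
play_rows --rows '[[[0,0,0],4,3],[[0,0,0],9,3],[[0,0,0],14,3],[[0,0,0],19,3],[[0,0,0],24,3],[[0,0,0],29,3],[[0,0,0],33,3],[[0,0,0],36,3],[[0,0,0],38,3],[[0,0,0],39.5,3],[[0,0,0],39.5,3]]'

```text
time: 9.07
ee_pos: [0.539, 0.1256, 0.1495]
tcp_rot: [-147.7, 89.9, -32.8]
wrist_force: [1.2, -3.4, 3.8]
opening: 0.0345
```

```bash
python3 -c "
from h import *
feel(4)"
```

```text
t 9.27 q6 -11.77 pos [0.539  0.1256 0.1495] open 0.0343 F [ 2.1  -3.92  5.08] T [-0.882 -0.428  0.091] sd 0.014
```

Request:
play_rows --rows '[[[0,0,0],4,3],[[0,0,0],8,3],[[0,0,0],12,3],[[0,0,0],15,3],[[0,0,0],17,3],[[0,0,0],18,3],[[0,0,0],18,3]]'

```text
time: 9.85
ee_pos: [0.5391, 0.1254, 0.1495]
tcp_rot: [-138.9, 89.9, -42.1]
wrist_force: [3.0, -6.2, 3.3]
opening: 0.0345
```

```bash
python3 -c "
from h import *
feel(4)"
```

```text
t 10.05 q6 6.22 pos [0.5391 0.1254 0.1495] open 0.0344 F [ 2.91 -6.54  4.45] T [-1.229 -0.593  0.199] sd 0.016
```

Request:
play_rows --rows '[[[0,0,0],1,3],[[0,0,0],1.5,3],[[0,0,0],1.5,3]]'

```text
time: 10.3
ee_pos: [0.5391, 0.1254, 0.1495]
tcp_rot: [-140.4, 89.9, -45.0]
wrist_force: [2.5, -5.8, 5.4]
opening: 0.0341
```

```bash
python3 -c "
from h import *
feel(5)"
```

```text
t 10.55 q6 7.72 pos [0.5391 0.1254 0.1495] open 0.0343 F [ 3.23 -6.19  4.96] T [-1.262 -0.616  0.246] sd 0.028
```

Request:
play_rows --rows '[[[0,0,0],-2,3],[[0,0,0],-4,3],[[0,0,0],-4.9,3],[[0,0,0],-4.9,3]]'

```text
time: 10.88
ee_pos: [0.5391, 0.1254, 0.1495]
tcp_rot: [-139.7, 89.9, -39.3]
wrist_force: [3.8, -6.3, 4.2]
opening: 0.0345
```

```bash
python3 -c "
from h import *
feel(5)"
```

```text
t 11.13 q6 2.84 pos [0.5391 0.1254 0.1495] open 0.0345 F [ 2.87 -5.26  4.22] T [-1.167 -0.593  0.028] sd 0.026
```

Request:
play_rows --rows '[[[0,0,0],-2,3],[[0,0,0],-4,3],[[0,0,0],-4,3]]'

```text
time: 11.38
ee_pos: [0.539, 0.1255, 0.1495]
tcp_rot: [-142.3, 89.9, -37.8]
wrist_force: [3.2, -5.3, 4.2]
opening: 0.0345
```

```bash
python3 -c "
from h import *
feel(4)"
```

```text
t 11.58 q6 -1.16 pos [0.5391 0.1255 0.1495] open 0.0345 F [ 2.88 -5.39  4.53] T [-1.094 -0.563 -0.077] sd 0.022
```

Request:
play_rows --rows '[[[0,0,0],-4,3],[[0,0,0],-8,3],[[0,0,0],-9,3],[[0,0,0],-9,3]]'

```text
time: 11.92
ee_pos: [0.539, 0.1256, 0.1495]
tcp_rot: [-145.3, 89.9, -31.9]
wrist_force: [2.8, -4.5, 4.0]
opening: 0.0345
```

```bash
python3 -c "
from h import *
feel(4)"
```

```text
t 12.12 q6 -10.17 pos [0.5391 0.1256 0.1495] open 0.0344 F [ 2.6  -5.21  4.09] T [-0.999 -0.551  0.086] sd 0.024
```

Request:
play_rows --rows '[[[0,0,0],-2,3],[[0,0,0],-5,3],[[0,0,0],-5,3]]'

```text
time: 12.37
ee_pos: [0.539, 0.1257, 0.1495]
tcp_rot: [-145.8, 89.9, -27.3]
wrist_force: [2.2, -4.1, 4.8]
opening: 0.0346
```

```bash
python3 -c "
from h import *
feel(4)"
```

```text
t 12.57 q6 -15.16 pos [0.539  0.1257 0.1495] open 0.0344 F [ 2.4  -4.64  4.82] T [-0.915 -0.501  0.042] sd 0.003
```

Request:
play_rows --rows '[[[0,0,0],-3,3],[[0,0,0],-8,3],[[0,0,0],-13,3],[[0,0,0],-18,3],[[0,0,0],-23,3],[[0,0,0],-28,3],[[0,0,0],-33,3],[[0,0,0],-38,3],[[0,0,0],-43,3],[[0,0,0],-48,3],[[0,0,0],-52,3],[[0,0,0],-54,3]]'

```text
time: 13.57
ee_pos: [0.5384, 0.1261, 0.1495]
tcp_rot: [-69.4, 90.0, 103.2]
wrist_force: [-1.8, -1.9, 6.7]
opening: 0.0344
```

```bash
python3 -c "
from h import *
feel(5)"
```

```text
t 13.82 q6 -69.16 pos [0.5384 0.126  0.1494] open 0.0345 F [-0.51 -2.48  5.54] T [-0.477  0.179  0.016] sd 0.037
```

Request:
play_rows --rows '[[[0,0,0],-3,3],[[0,0,0],-8,3],[[0,0,0],-13,3],[[0,0,0],-18,3],[[0,0,0],-23,3],[[0,0,0],-28,3],[[0,0,0],-33,3],[[0,0,0],-38,3],[[0,0,0],-43,3],[[0,0,0],-48,3],[[0,0,0],-52,3],[[0,0,0],-54,3]]'

```text
time: 14.82
ee_pos: [0.5377, 0.1258, 0.1494]
tcp_rot: [-31.6, 89.9, -165.0]
wrist_force: [-5.7, -4.3, 7.3]
opening: 0.0342
```

```bash
python3 -c "
from h import *
feel(6)"
```

```text
t 15.12 q6 -123.16 pos [0.5377 0.1258 0.1495] open 0.0346 F [-4.55 -3.91  7.65] T [-0.77   0.935  0.012] sd 0.027
```

All readings agree: the detent reads about 0 at the −7-click notch, and the springy stop was clear (0.20, then 0.25 N m). Release and rise.

Request:
play_rows --rows '[[[0,0,0],0,4],[[0,0,0],0,5],[[0,0,0],0,6],[[0,0,0],0,6],[[-0.5,0,0],0,6],[[-1.5,0,0],0,6],[[-3,0,0],0,7],[[-5,0,0],0,8.5],[[-7,0,0],0,8.5],[[-9,0,0],0,8.5],[[-10,0,0],0,8.5],[[-10,0,0],0,8.5]]'

```text
time: 16.12
ee_pos: [0.5393, 0.1262, 0.2523]
tcp_rot: [147.8, 89.8, 14.1]
wrist_force: [1.3, 0.2, 0.1]
opening: 0.0852
```

Run:
```python
from h import *
o=bot.get_obs(); Rt=rot(o['tcp_rot']); print(o['q'],o['ee_pos'],o['wrist_force']); print(Rt.round(3)); y=Rt[:,1]
p,d=bot.camera('wrist'); cv2.imwrite('pics/w5.png',p)
t=np.array([.4905,-.0985,.128]); print(Rt.T@(t-o['ee_pos'])*100)
```

```text
[ 1.31697018e+01  5.79334903e+00  1.33094956e+01  9.72710094e+01
  3.93099143e-03 -1.23084205e+02] [0.53929107 0.12620883 0.25231001] [1.31230386 0.2286084  0.07647514]
[[ 0.004  0.722 -0.691]
 [ 0.001 -0.691 -0.722]
 [-1.     0.002 -0.004]]
[12.38723214 11.98481    19.65189233]
```

View pics/w5.png

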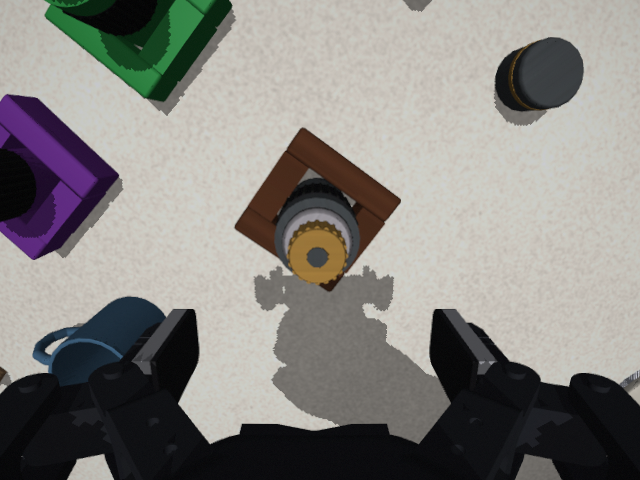

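Request:
play_rows --rows '[[[0,1,1.6],0,8.5],[[0,2.5,4],0,8.5],[[0,4.5,7.2],0,8.5],[[0,6.5,10.5],0,8.5],[[1,8.5,13.5],0,8.5],[[3,10,16],0,8.5],[[5.5,11,18],0,8.5],[[8,11.7,19.2],0,8.5],[[10.5,12,19.65],0,8.5],[[12,12,19.65],0,8.5],[[12.3,12,19.65],0,8.5],[[12.3,12,19.65],0,8.5]]'

```text
time: 17.17
ee_pos: [0.4882, -0.0987, 0.1245]
tcp_rot: [-58.5, 89.8, 167.7]
wrist_force: [0.2, -0.0, 0.3]
opening: 0.0851
```

Run:
```python
from h import *
bot.camera('side');bot.camera('side');bot.camera('side')
o=bot.get_obs(); print(o['time'],o['q'],o['ee_pos'],o['qd'].round(2)); print(rot(o['tcp_rot']).round(4))
np.save('w6o.npy',o,allow_pickle=True)
p,d=bot.camera('wrist'); cv2.imwrite('pics/w6.png',p); np.save('w6d.npy',d)
```

```text
17.3167 [-1.13951762e+01 -2.79218114e+00 -9.30770190e+00  8.34100390e+01
  2.01272938e-03 -1.47675110e+02] [ 0.48979174 -0.09870621  0.12729899] [ 0.14 -0.12  0.38 -0.11 -0.01 -0.03]
[[ 1.300e-03  7.227e-01 -6.911e-01]
 [-2.000e-04 -6.911e-01 -7.227e-01]
 [-1.000e+00  1.100e-03 -7.000e-04]]
```

View pics/w6.png

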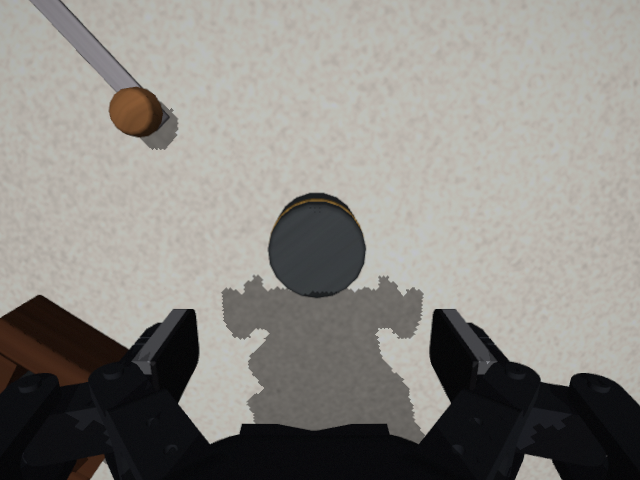

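Run:
```python
from h import *
p=cv2.imread('pics/w6.png'); o=np.load('w6o.npy',allow_pickle=True).item(); cp=campose('wrist',o)
g=cv2.cvtColor(p,cv2.COLOR_BGR2GRAY); print(g[250,300:304],g[198,317],g[180:320:5,317])
print(g[250,262:275],g[250,360:372], g[290:302,317])
h=cv2.cvtColor(p,cv2.COLOR_BGR2HSV)
m=((g>45)&(g<85)&(h[...,1]>25)&(h[...,0]>80)&(h[...,0]<130)).astype(np.uint8); m[:185]=0;m[305:]=0;m[:,:255]=0;m[:,380:]=0
m=cv2.morphologyEx(m,cv2.MORPH_OPEN,np.ones((5,5)))
c=max(cv2.findContours(m,0,1)[0],key=cv2.contourArea); e=cv2.fitEllipse(c);print(e,cv2.boundingRect(c))
v=p.copy();cv2.ellipse(v,e,(0,0,255),1);cv2.imwrite('pics/w6e.png',cv2.resize(v[180:310,250:390],None,fx=4,fy=4))
X=onplane(cp,[e[0]],.05)[0]; print('cup',X)
# rim scale check
print(onplane(cp,[(e[0][0]-48,e[0][1]),(e[0][0]+48,e[0][1])],.05))
# calibration from dial pictures
oo=np.load('w1o.npy',allow_pickle=True).item();c1=campose('wrist',oo)
Y=onplane(c1,[(312.8,259.4)],.173)[0]; print('dial err tool', rot(oo['tcp_rot']).T@(np.array([.5383,.1252,.173])-Y)*1e3)
Rt=rot(o['tcp_rot']); print('shift to cup cm', Rt.T@(np.r_[X[:2],.016]-o['ee_pos'])*100)
p5=cv2.imread('pics/w5.png');hs=cv2.cvtColor(p5,cv2.COLOR_BGR2HSV)[245:270,304:332];r=p5[245:270,304:332]
yy,xx=np.nonzero((hs[...,1]<90)&(r.max(2)<140));print('hub5',xx.mean()+304,yy.mean()+245,len(xx))
```

```text
[62 62 61 61] 44 [181 183 185  30  88  46  59  60  63  61  63  63  61  61  60  61  60  60
  59  60  61  61  61  31 105 107 107 114]
[187 187 187 187 188 150  79  46  52  57  59  61  61] [ 60  59  57  51  46  81 167 192 192 192 192 192] [ 61  48  32  32  30  31  30  38  86 105 105 105]Traceback (most recent call last):
  File "<stdin>", line 8, in <module>
ValueError: max() iterable argument is empty
```

Run:
```python
from h import *
p=cv2.imread('pics/w6.png'); d=np.load('w6d.npy'); o=np.load('w6o.npy',allow_pickle=True).item(); cp=campose('wrist',o)
g=cv2.cvtColor(p,cv2.COLOR_BGR2GRAY); print(d[250,317],cp[2], h if 0 else '')
m=(g<72).astype(np.uint8); m[:185]=0;m[300:]=0;m[:,:255]=0;m[:,380:]=0
m=cv2.morphologyEx(m,cv2.MORPH_CLOSE,np.ones((9,9)))
c=max(cv2.findContours(m,0,1)[0],key=cv2.contourArea)[:,0]
print(c.min(0),c.max(0))
low=c[c[:,1]>235]
W=onplane(cp,low,.05)[:,:2]
A=np.c_[2*W,np.ones(len(W))];s=np.linalg.lstsq(A,(W**2).sum(1),rcond=None)[0];r=np.sqrt(s[2]+s[:2]@s[:2])
print('circle',s[:2],r,np.std(np.linalg.norm(W-s[:2],axis=1)))
X=np.r_[s[:2],.05];print(proj(cp,[X]))
oo=np.load('w1o.npy',allow_pickle=True).item();c1=campose('wrist',oo)
Y=onplane(c1,[(312.8,259.4)],.173)[0]; print('dial err tool mm', rot(oo['tcp_rot']).T@(np.array([.5383,.1252,.173])-Y)*1e3)
Rt=rot(o['tcp_rot']); print('shift to cup cm', Rt.T@(np.r_[X[:2],.016]-o['ee_pos'])*100)
p5=cv2.imread('pics/w5.png');hs=cv2.cvtColor(p5,cv2.COLOR_BGR2HSV)[245:270,304:332];rr=p5[245:270,304:332]
yy,xx=np.nonzero((hs[...,1]<90)&(rr.max(2)<140));print('hub5',xx.mean()+304,yy.mean()+245,len(xx))
```

```text
0.22984326 [ 0.53969551 -0.14569111  0.27103318] 
[269 193] [365 297]
circle [ 0.49057008 -0.10107039] 0.027691835089261777 0.00020258509793832406
[[316.53869738 252.49833657]]
dial err tool mm [2.42855324e-04 8.93744725e-01 1.96520084e-01]
shift to cup cm [11.13004226  0.2076391   0.12513405]
hub5 316.8888888888889 256.8793650793651 315
```

Request:
play_rows --rows '[[[0.5,0.3,0.14],0,8.5],[[2,0.3,0.14],0,8.5],[[4,0.3,0.14],0,8.5],[[6,0.3,0.14],0,8.5],[[8,0.3,0.14],0,8.5],[[9.7,0.3,0.14],0,8.5],[[10.7,0.3,0.14],0,8.5],[[11.1,0.3,0.14],0,8],[[11.1,0.3,0.14],0,7],[[11.1,0.3,0.14],0,6.4],[[11.1,0.3,0.14],0,6],[[11.1,0.3,0.14],0,5.6]]' --squeeze 20

```text
time: 18.37
ee_pos: [0.4913, -0.1022, 0.0168]
tcp_rot: [124.6, 89.9, -9.1]
wrist_force: [-0.7, 0.0, 4.1]
opening: 0.0584
```

Request:
play_rows --rows '[[[0,0,0],0,5.4],[[0,0,0],0,5.4],[[0,0,0],0,5.4]]'

```text
time: 18.62
ee_pos: [0.4913, -0.1021, 0.0167]
tcp_rot: [123.9, 89.9, -9.8]
wrist_force: [-2.2, 0.6, 6.4]
opening: 0.0583
```

Run:
```python
from h import *
feel(2)
p,d=bot.camera('wrist'); cv2.imwrite('pics/w7.png',p)
```

```text
t 18.72 q6 -148.00 pos [ 0.4914 -0.1021  0.0167] open 0.0585 F [-0.94  0.58  6.68] T [0.16  0.188 0.003] sd 0.029
```

View pics/w7.png

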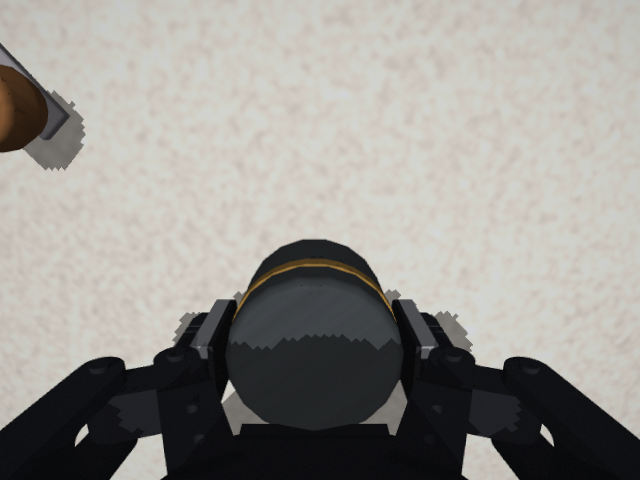

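The cup is held squarely between the pads (centre ≈ (315,350)). I'll reopen, turn a quarter and close again, so it is centred in both directions.

Request:
play_rows --rows '[[[0,0,0],0,6],[[0,0,0],0,6.8],[[0,0,0],0,7],[[0,0,0],7,7],[[0,0,0],14,7],[[0,0,0],21,7],[[0,0,0],28,7],[[0,0,0],35,7],[[0,0,0],42,7],[[0,0,0],49,7],[[0,0,0],56,7],[[0,0,0],63,7]]'

```text
time: 19.77
ee_pos: [0.4904, -0.102, 0.0152]
tcp_rot: [10.9, 90.0, 173.8]
wrist_force: [-0.2, -0.7, 0.2]
opening: 0.0699
```

Request:
play_rows --rows '[[[0,0,0],7,7],[[0,0,0],14,7],[[0,0,0],21,7],[[0,0,0],26,7],[[0,0,0],27,7],[[0,0,0],27,6.5],[[0,0,0],27,6.1],[[0,0,0],27,5.8],[[0,0,0],27,5.5],[[0,0,0],27,5.4],[[0,0,0],27,5.4],[[0,0,0],27,5.4]]' --squeeze 30

```text
time: 20.77
ee_pos: [0.4907, -0.102, 0.0155]
tcp_rot: [-140.6, 90.0, -4.3]
wrist_force: [-0.9, 0.1, 3.3]
opening: 0.0561
```

Run:
```python
from h import *
feel(2)
p,d=bot.camera('wrist'); cv2.imwrite('pics/w8.png',p)
o=bot.get_obs();Rt=rot(o['tcp_rot']);print(Rt.round(4))
t=np.array([.5383,.1252,.0]);print(Rt.T@(t-o['ee_pos'])*100)
```

```text
t 20.87 q6 -58.01 pos [ 0.4906 -0.102   0.0155] open 0.0563 F [0.33 0.58 4.33] T [0.095 0.117 0.074] sd 0.0
[[ 4.000e-04 -6.914e-01 -7.225e-01]
 [-1.000e-04 -7.225e-01  6.914e-01]
 [-1.000e+00 -2.000e-04 -3.000e-04]]
[  1.55155262 -19.71348683  12.26469661]
```

View pics/w8.png

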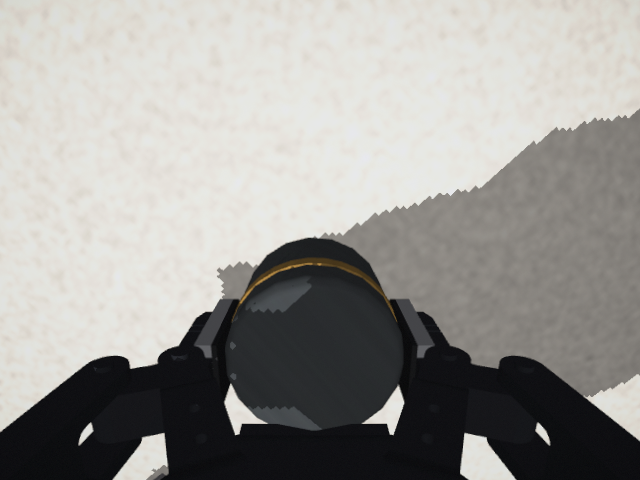

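Request:
play_rows --rows '[[[-0.5,0,0],0,5.4],[[-2,0,0],0,5.4],[[-4.5,0,0],0,5.4],[[-7.5,0,0],0,5.4],[[-10.5,0,0],0,5.4],[[-13.5,0,0],0,5.4],[[-16.5,0,0],0,5.4],[[-19,0,0],0,5.4],[[-21,0,0],0,5.4],[[-22,0,0],0,5.4],[[-22,0,0],0,5.4]]'

```text
time: 21.83
ee_pos: [0.4911, -0.1022, 0.2373]
tcp_rot: [-148.4, 89.8, -12.2]
wrist_force: [0.7, -0.4, -0.9]
opening: 0.0561
```

Request:
play_rows --rows '[[[0,-1,0.6],0,5.4],[[0,-3,1.9],0,5.4],[[0,-5.5,3.4],0,5.4],[[0,-8,5],0,5.4],[[0,-10.5,6.5],0,5.4],[[0,-13,8.1],0,5.4],[[0,-15.5,9.6],0,5.4],[[0,-17.5,10.9],0,5.4],[[0,-19,11.8],0,5.4],[[0,-19.6,12.2],0,5.4],[[0,-19.71,12.26],0,5.4],[[0,-19.71,12.26],0,5.4]]'

```text
time: 22.83
ee_pos: [0.5378, 0.1253, 0.2341]
tcp_rot: [61.3, 89.9, -162.4]
wrist_force: [-0.7, -0.6, -1.6]
opening: 0.056
```

Run:
```python
from h import *
bot.camera('scene')
p=feel(4); cv2.imwrite('pics/s9.png',cv2.resize(p[120:280,210:330],None,fx=4,fy=4)[:600])
o=bot.get_obs();Rt=rot(o['tcp_rot']);print(Rt.round(4))
t=np.array([.5383,.1252,.19]);print(Rt.T@(t-o['ee_pos'])*100)
p,d=bot.camera('wrist'); cv2.imwrite('pics/w9.png',p)
```

```text
t 23.08 q6 -33.17 pos [0.5382 0.1242 0.2354] open 0.0560 F [-0.28  0.08 -0.82] T [-0.031 -0.015 -0.025] sd 0.025
[[ 3.000e-04 -6.924e-01 -7.215e-01]
 [-0.000e+00 -7.215e-01  6.924e-01]
 [-1.000e+00 -2.000e-04 -2.000e-04]]
[ 4.54327537 -0.07562137  0.05936439]
```

View pics/w9.png

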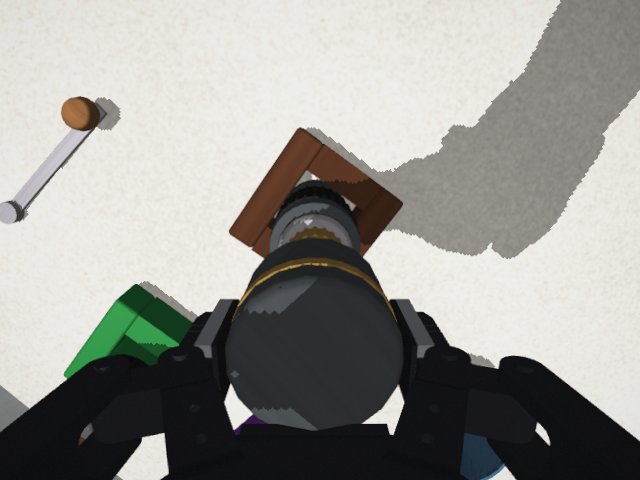

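View pics/s9.png

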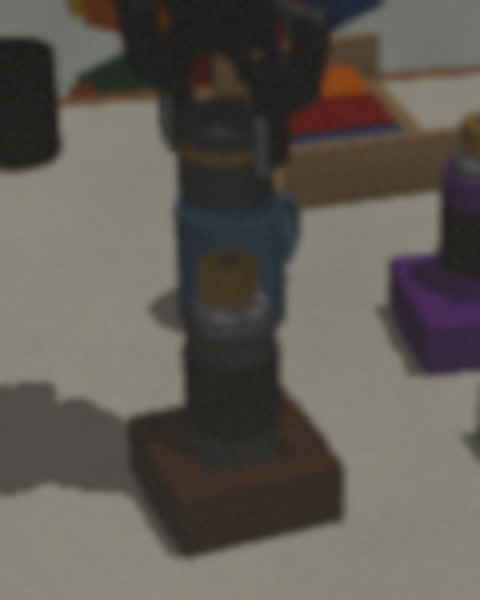

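Request:
play_rows --rows '[[[0,-0.08,0.06],0,5.4],[[1,-0.08,0.06],0,5.4],[[2.2,-0.08,0.06],0,5.4],[[3.5,-0.08,0.06],0,5.4],[[4.8,-0.08,0.06],0,5.4],[[5.8,-0.08,0.06],0,5.4],[[6.5,-0.08,0.06],0,5.4],[[6.8,-0.08,0.06],0,5.4],[[6.8,-0.08,0.06],0,5.4],[[6.8,-0.08,0.06],0,5.4]]'

```text
time: 23.97
ee_pos: [0.5385, 0.1262, 0.1677]
tcp_rot: [-120.9, 90.0, 15.4]
wrist_force: [0.0, -0.1, -0.6]
opening: 0.0562
```

Run:
```python
from h import *
feel(4)
o=bot.get_obs();Rt=rot(o['tcp_rot'])
t=np.array([.5383,.1252,.1505]);print(Rt.T@(t-o['ee_pos'])*100)
```

```text
t 24.17 q6 -33.06 pos [0.5386 0.1262 0.1679] open 0.0564 F [-0.37 -0.16 -0.89] T [ 0.007 -0.013  0.002] sd 0.006
[ 1.74199912  0.09761164 -0.04727112]
```

Request:
play_rows --rows '[[[0,0.1,-0.05],0,5.4],[[0.1,0.1,-0.05],0,5.4],[[0.1,0.1,-0.05],0,5.4]]'

```text
time: 24.42
ee_pos: [0.538, 0.125, 0.1663]
tcp_rot: [-134.7, 90.0, 1.5]
wrist_force: [-1.0, 1.0, -1.2]
opening: 0.0564
```

Run:
```python
from h import *
p=feel(4); cv2.imwrite('pics/s10.png',cv2.resize(p[120:260,210:330],None,fx=4,fy=4))
o=bot.get_obs();Rt=rot(o['tcp_rot'])
t=np.array([.5383,.1252,.1505]);print(Rt.T@(t-o['ee_pos'])*100)
```

```text
t 24.62 q6 -33.16 pos [0.538  0.1251 0.1663] open 0.0560 F [-0.06 -0.1  -1.03] T [-0.005  0.003 -0.015] sd 0.02
[ 1.57722569 -0.02780679 -0.01113736]
```

View pics/s10.png

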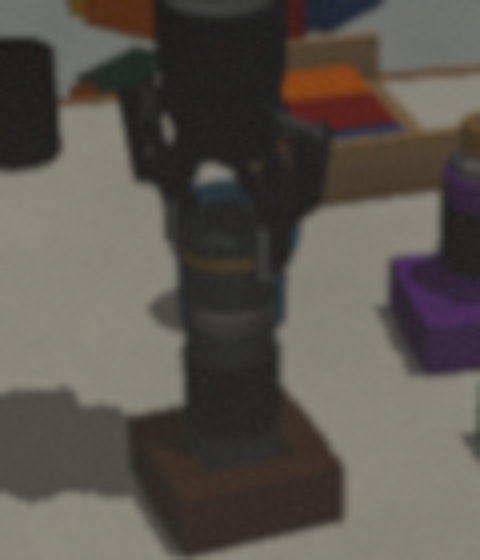

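Request:
play_rows --rows '[[[0.2,-0.02,0],0,5.4],[[0.4,-0.02,0],0,5.4],[[0.6,-0.02,0],0,5.4],[[0.7,-0.02,0],0,5.4],[[0.7,-0.02,0],0,5.4]]'

```text
time: 25.03
ee_pos: [0.538, 0.1252, 0.1588]
tcp_rot: [55.3, 90.0, -168.5]
wrist_force: [0.4, 0.7, -0.7]
opening: 0.0563
```

Run:
```python
from h import *
feel(4)
o=bot.get_obs();Rt=rot(o['tcp_rot'])
t=np.array([.5383,.1252,.1505]);print(Rt.T@(t-o['ee_pos'])*100)
```

```text
t 25.23 q6 -33.15 pos [0.5382 0.1252 0.1594] open 0.0563 F [-0.01  0.17 -0.39] T [-0.008 -0.009 -0.01 ] sd 0.044
[ 0.88718486 -0.00677599 -0.00977161]
```

Rim is about 9 mm above the shoulder, around the spigot, with no contact force. I continue slowly.

Request:
play_rows --rows '[[[0.15,0,0],0,5.4],[[0.3,0,0],0,5.4],[[0.45,0,0],0,5.4],[[0.6,0,0],0,5.4],[[0.7,0,0],0,5.4],[[0.75,0,0],0,5.4],[[0.75,0,0],0,5.4]]'

```text
time: 25.82
ee_pos: [0.5381, 0.1252, 0.1516]
tcp_rot: [52.8, 90.0, -170.9]
wrist_force: [0.1, -0.1, -1.4]
opening: 0.0561
```

Run:
```python
from h import *
feel(4)
```

```text
t 26.02 q6 -33.15 pos [0.5382 0.1252 0.1519] open 0.0561 F [ 0.11  0.73 -0.26] T [-0.017 -0.008 -0.012] sd 0.029
```

Request:
play_rows --rows '[[[0.05,0,0],0,5.4],[[0.1,0,0],0,5.4],[[0.15,0,0],0,5.4],[[0.15,0,0],0,5.4]]'

```text
time: 26.35
ee_pos: [0.5382, 0.1252, 0.1505]
tcp_rot: [-117.1, 90.0, 19.1]
wrist_force: [-0.4, -1.1, 1.0]
opening: 0.0564
```

Run:
```python
from h import *
feel(4)
```

```text
t 26.55 q6 -33.15 pos [0.5382 0.1252 0.1505] open 0.0562 F [-0.94 -0.08  2.82] T [-0.023  0.174 -0.001] sd 0.034
```

Request:
play_rows --rows '[[[0.05,0,0],0,5.4],[[0.1,0,0],0,5.4],[[0.1,0,0],0,5.4]]'

```text
time: 26.8
ee_pos: [0.5382, 0.1253, 0.1505]
tcp_rot: [-120.7, 89.9, 15.6]
wrist_force: [-3.0, -1.3, 10.3]
opening: 0.0563
```

Run:
```python
from h import *
p=feel(4); cv2.imwrite('pics/s11.png',cv2.resize(p[120:260,210:330],None,fx=4,fy=4))
p,d=bot.camera('wrist'); cv2.imwrite('pics/w11.png',p)
```

```text
t 27.00 q6 -33.15 pos [0.5382 0.1253 0.1505] open 0.0561 F [-3.89 -0.92  9.5 ] T [-0.07   0.75  -0.001] sd 0.019
```

View pics/s11.png

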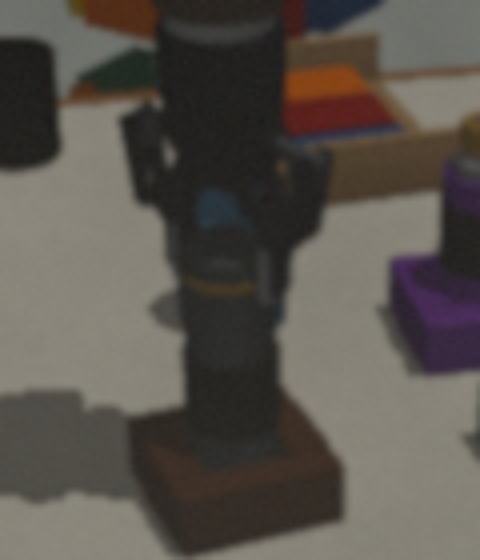

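View pics/w11.png

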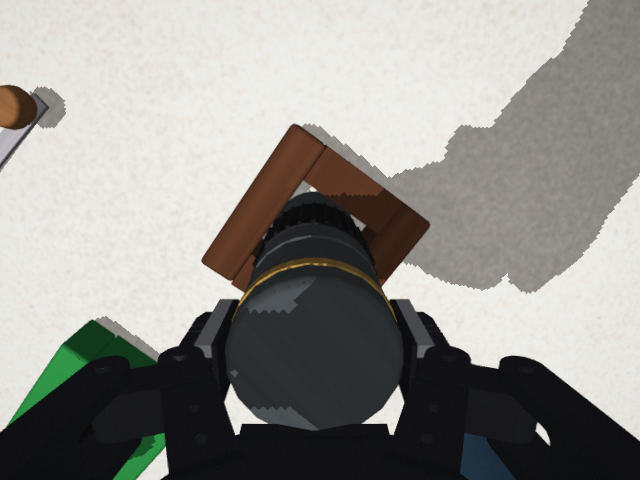

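The rim sits on the shoulder: there was no more travel at about 10 N, and TCP z = 0.1505 as predicted. Unload, open and rise.

Request:
play_rows --rows '[[[-0.05,0,0],0,5.4],[[-0.1,0,0],0,5.6],[[-0.1,0,0],0,6],[[-0.1,0,0],0,6.5],[[-0.1,0,0],0,7],[[-0.1,0,0],0,7.5],[[-0.1,0,0],0,7.5],[[-0.5,0,0],0,7.5],[[-1.5,0,0],0,7.5],[[-3,0,0],0,7.5],[[-5,0,0],0,7.5],[[-7,0,0],0,7.5]]'

```text
time: 28.05
ee_pos: [0.538, 0.1252, 0.2208]
tcp_rot: [-113.4, 90.0, 22.9]
wrist_force: [0.3, 0.1, 0.1]
opening: 0.0747
```

Request:
play_rows --rows '[[[-2,0,0],0,7.5],[[-4,0,0],0,7.5],[[-5,0,0],0,7.5],[[-5,0,0],0,7.5]]'

```text
time: 28.38
ee_pos: [0.5388, 0.1254, 0.2728]
tcp_rot: [-123.2, 89.7, 13.0]
wrist_force: [1.6, -0.3, 1.3]
opening: 0.0751
```

Run:
```python
from h import *
p=feel(3); cv2.imwrite('pics/s12.png',cv2.resize(p[120:260,210:330],None,fx=4,fy=4)); cv2.imwrite('pics/s12f.png',p)
o=bot.get_obs();p,d=bot.camera('wrist'); cv2.imwrite('pics/w12.png',p)
cp=campose('wrist',o); print(cp[2],proj(cp,[[.5383,.1252,.185]]),d[240:260:5,317])
np.save('w12d.npy',d);np.save('w12o.npy',o,allow_pickle=True)
```

```text
t 28.53 q6 -33.15 pos [0.5381 0.1252 0.2688] open 0.0752 F [ 0.39  0.07 -0.62] T [ 0.016  0.013 -0.016] sd 0.062
[0.49047837 0.076046   0.41252386] [[312.76259998 253.22211977]] [0.23452866 0.23525037 0.23665392 0.23755938]
```

View pics/s12.png

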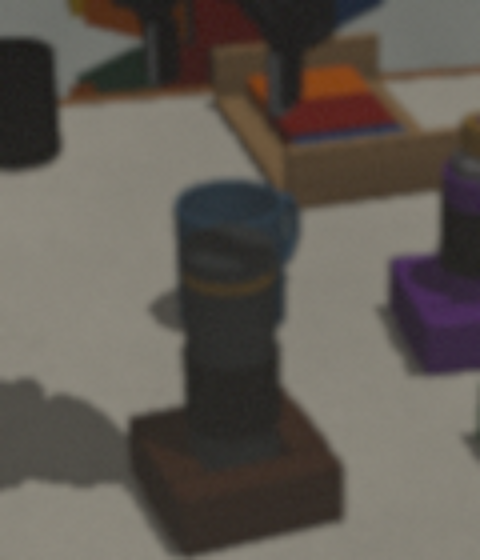

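View pics/w12.png

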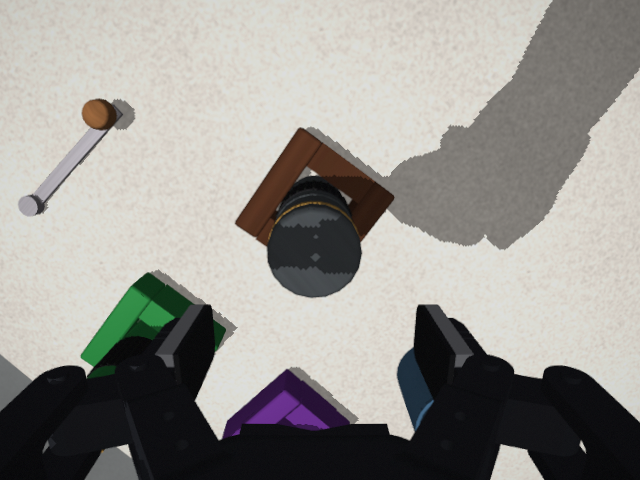

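Run:
```python
from h import *
d=np.load('w12d.npy');o=np.load('w12o.npy',allow_pickle=True).item();m,Rc,c=campose('wrist',o)
P=[]
for v in range(222,285,4):
    for u in range(285,345,4):
        if d[v,u]>0:
            s=slopes(m,[(u,v)])[0];P.append(c+Rc@(np.r_[s,1]*d[v,u]))
P=np.array(P);A=np.c_[P[:,:2]-P[:,:2].mean(0),np.ones(len(P))];s,r,_,_=np.linalg.lstsq(A,P[:,2],rcond=None);print('top z',s[2],'tilt deg',np.degrees(s[:2]),'rms',np.sqrt(r/len(P)),P[:,:2].mean(0))
```

```text
top z 0.18595611828120254 tilt deg [-0.22895942 -0.05683781] rms [0.00065219] [0.5376046  0.12467962]
```

Cup top is at 0.186 m (0.185 expected with the cup home) and level to 0.3°. The arm is clear, so I hand in the job.

```bash
python3 -c "
from workcell import bot
print(bot.job_done(), bot.get_obs()['time'])"
```

```text
the job is handed in; nothing more can be done
the job is handed in; nothing more can be done
```

The burrs are set seven clicks open from just touching, and the cup sits home on the mill. I handed the job in at about 28.6 s of the 72 s allowed.

- **Dial, closing:** I turned the brown-block mill's dial clockwise. The detent peaked at about 0.09 N m on each free click. At the fourth notch the moment rose to 0.20, then 0.25 N m against the springy stop, well under the 0.47 N m limit.
- **Dial, opening:** I went back to that notch and then 126° anticlockwise, which is seven clicks. The moment there was about 0, so the dial was in its notch when I let go. The count rests on wrist angle and feel. No mark on the dial can confirm it, but the moment matched the notch spacing wherever I read it, which gave no sign of slipping.
- **Cup:** I gripped it twice at right angles to centre it, then lowered it over the dial. It met no side force until the rim touched the shoulder at the expected height, and about 10 N moved it no further.
- **Last check:** with the gripper open and clear, the cup's top is at 0.186 m (0.185 expected) and level to about 0.3°. I did not touch the crank, mug, jar or the other mills.

Two readings did not quite agree. The wrist camera put the dial about 0.9 mm off the axis the turning showed, so I used the axis from the turning. The second grip on the cup read 56 mm, where the first read 58 mm. I did not find out why, and the cup seated normally.

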